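# Jog the blue pigment jar on the jar mill

## Robot

A 6-joint arm with a two-finger parallel gripper is mounted at the origin on the work surface. World frame = base frame: x ahead of the robot, y to its left, z up, the work surface at z = 0. Lengths are in m, angles in degrees, forces in N, time in s.
With the tool pointing down it reaches from about 0.4 to 0.825 m from the base axis. Payload 7 kg.
Tool frame: the origin (TCP) lies midway between the tips of the shut fingers; the grasp point (between the pads) lies r.grip_depth behind it (r.grip_depth is the distance from the TCP to the grasp point, in m); z points along the fingers, y is the line along which they close (so a half turn about z gives the same grasp; the last joint's range is limited). The gripper opens to 88 mm and grips with 3 to 60 N. Pads are 19 mm wide; open, the fingers measure 130 mm over their backs; the gripper's body (78 mm by 193 mm) begins 47 mm behind the grasp point.
Start: joints at [-52.363, 20.546, 0.682, 0, -70.136, -16.507], TCP at [0.243, -0.63, 0.196] pointing down, gripper open.
Joint ranges: [-176.03, 176.03], [-82.01, 121.73], [-58.28, 71.71], [-173.87, 95.51], [-174.79, -0.11], [-173.66, 173.66]. Speed limits (degrees/s): [136.94, 136.94, 172.46, 180, 180, 180].

## Interface

Orientations are given as [roll, pitch, yaw] about the fixed x, y, z axes, in that order (R = Rz(yaw) Ry(pitch) Rx(roll)).
In Python, from plant import r, imaging, order gives the robot as it stands (r), with the cameras (imaging) and the job (order).
- The arm moves only by the shell command python3 drive.py 'ROWS' [OPENING] [FORCE]. ROWS is a JSON object with one list for each field, all of the same length, 1 to 12, a row being the entries at one place: sx, sy, sz (the shift in normalised numbers (1 is 0.5 m)), wx, wy, wz (a rotation vector in normalised numbers (1 is 90 degrees)); each row is the pose to reach, as a shift and turn from the pose commanded when the command began, along the tool's axes at that moment; what a row does not reach only later rows make up. A row lasts 1/12 s, in which the tool goes at most 0.0417 m and 7.16 degrees, less where a joint would pass 70% of its speed; a pose out of reach is approached as far as the arm can. OPENING is the finger opening in m, set as the command begins (- or left out keeps the last). The fingers move at their own pace and stop on an object; FORCE is the grip in N (left out, the last holds). Time passes only in rows, so rows that do not move let the fingers close. It prints the time, the measured TCP pose, the force, the opening and the grip force at its end. No shift or turn number may pass 1 either way. Input that does not fit is refused with a message, and nothing moves.
- r.get_state(): the state, without advancing time (a new reading comes with each control period).
- imaging.capture(name): name is "scene" or "top" or "wrist"; returns a dict with "frame" (480x640x3 uint8, red, green, blue), "z_map" (480x640 float32, m along the optical axis (not along the pixel's ray), 0 where there is no reading), "fx", "fy", "cx", "cy" (pixels), "cam_to_world" (4x4, takes a point from camera to world coordinates). Camera axes: x right, y down, z forward; pixel columns grow to the right and rows downward; lengths in m; the calibration is good to about 2 mm. A picture is of the moment at which its call begins.
- order.close_job(): hands the job in; it is judged then, once.
The state is a dict: "time_s": time; "joints": joint angles; "qd": joint speeds; "joint_torque": joint torques, N m; "tcp_pos": TCP position; "eef_rot": TCP orientation; "contact_force": force on the tool from outside, world axes, zero at the start; "moment": the same for the moment, N m; "gripper_width": finger opening in m; "gripper_force": force on a finger pad.
Only numpy, scipy, OpenCV 4.12 (cv2) and the standard library are available. Lean on these libraries where they do the work, as an engineer would, in place of code of your own. Each camera call takes 0.05 s, during which the arm holds its last target. There are 200 camera calls.

## Task

The blue pigment has settled: lay its jar on the two rollers of the jar mill, between the end plates, and let go of it. Then press the mill's yellow two-step jog button to its first step only, hold it down without a break for four seconds so that the rollers turn the jar, and let the button come up again. Do not push through to the stiff second step (full speed), do not drop the jar, and leave the other things where they are.

Things in the scene. Friction and masses are not known exactly. Their poses are not given: they have to be found in the camera images.
- mill: Bench jar mill, fixed. Grey housing 260 mm wide (y; dark belt cover reaches y=-152), 270 deep (x -145 front to 125 back), 85 high. Origin on the bench under the housing; x runs from the front (panel, robot side) to the back, z up. Two black rollers on top between aluminium end plates (inner faces y=-116 and 116, tops 130 high); grey motor hump behind them (x 95 to 123, 107 high).
- roller_mid (a point): Point midway between the two roller axles and their ends, 115 mm above the bench; axes as the mill. The black rubber rollers are 25 mm in diameter, 224 long, lie along y, axles at x=-25 and 25 from here. A jar resting on both has its axis 38 mm straight above this point, along y; between the end plates there is room for its middle within 55 mm of y=0.
- panel_mid (a point): Middle of the black control panel on the mill's front, 88 mm deep, sloping up at 25 degrees towards the rollers: outward normal (-0.423, 0, 0.906) in the mill's axes (this point's axes too). On it along y: red stop mushroom (y=-88, stands 22 mm out), yellow jog button (y=0), black speed dial (y=88, 14 mm out). The stop and the dial are not needed.
- jog_top (a point): Centre of the top face of the yellow jog button; moves with it. The cap is a flat disc 36 mm in diameter, its face 20 mm out of the panel, in a black collar 50 mm wide and 6 mm high. It is pressed along the panel's normal.
- jog (a joint): Travel of the jog button in m: 0 up, 0.007 bottom; springs up. First 1.2 mm free at 2 to 2.5 N; then the first step: 5 N, rollers start to turn, 6 N at 2.8 mm; then a wall, the second step, that yields only above about 14 N (19 N at 7 mm). 1.5 to 3.1 mm (a push of 5.5 to 12 N) holds the first step; deeper than 4.2 mm is the second.
- roller_front (a joint): Turn of the front roller in rad from its start (the rear one is belted to it). It turns at about 3.5 to 4 rad/s while the jog button is held at its first step and is braked at once when the button comes up: four seconds are about 15 rad, nearly once round for the jar.
- jar_blue: Blue pigment jar, white lid, two black rubber bands; 115 mm long, 64 diameter (66 over bands), 0.35 to 0.65 kg. Origin on its axis; x along the axis to the lid (lid end +59, bottom -56; bands at -45 to -37 and 23 to 31). Starts lying in one of two wooden rests, axis level 50 mm above the bench; grip from above across the diameter between the bands (rest's dowels only 22 high).
- jar_ochre: The same jar with ochre pigment, lying in the other rest. Same axes. Stays.
- brush_jar_red: Upright red paint jar 66 mm in diameter, 92 mm tall, three brush sticks up to 240 mm. Origin under its middle. Stays.
- brush_jar_violet: Upright violet paint jar, same size, two brush sticks. Origin under its middle. Stays.
- cup_coral: Small coral paint cup, 42 mm across, 36 mm tall. Origin under its middle. Stays.
- cup_red: Small red paint cup, 42 mm across, 36 mm tall. Origin under its middle. Stays.
- dropper_bottle: White dropper bottle with red nozzle, 41 mm across, 125 mm tall. Origin under its middle. Stays.
- comb: Marbling comb: dark wooden bar 220 mm long (its y), 28 mm wide, 12 mm high, with steel pins to its -x side. Origin under its middle. Stays.
- awl: Marbling awl with red handle lying on the bench, 155 mm long along its x (handle to -x), 21 mm high. Origin on the bench under the ferrule. Stays.

How it is judged:
By the outcome, as a careful person would: the job done as asked, in the order asked, and still so for the second after the job is handed in, with the robot touching nothing.
It also fails if it takes over 64 s, if anything falls off the work surface, if the arm or the gripper's body presses on something with over 40 N, if the wrist force passes 120 N, or if a joint passes its speed limit or range.

## Working session

There is one attempt and no reset: what is moved stays moved. The work goes in short steps, Python scripts to look and compute and a shell command to move; the robot and the scene stay as the last step left them, time stands still between calls to the robot, and variables do not carry over. Pictures are saved under pics/ and viewed, at most 10 in all, crops included, and the job is handed in when it is done.

```bash
ls; mkdir -p pics
python3 - <<'E'
from plant import r, imaging, order
import cv2,numpy as np
for n in ("scene","top"):
    c=imaging.capture(n); cv2.imwrite(f"pics/{n}0.png",c["frame"][:,:,::-1]); np.savez(f"{n}0.npz",**c)
s=r.get_state(); print(s,r.grip_depth)
E
```

```text
drive.py
pics
plant.py
{'time_s': 0.1, 'joints': array([-5.23621859e+01,  2.05888698e+01,  6.40130117e-01, -1.51248889e-02,
       -7.01375180e+01, -1.65054699e+01]), 'qd': array([-0.02331795, -0.05529357,  0.09343593,  0.05469126, -0.02685608,
        0.09235909]), 'joint_torque': array([-1.79516355e-03, -5.84162307e+01,  2.93754351e+01,  7.01538205e+00,
        1.01889332e-02, -7.76388583e-05]), 'tcp_pos': array([ 0.2431212 , -0.62918493,  0.19531568]), 'eef_rot': array([ 1.79913257e+02, -1.08750927e-02, -1.58872797e+02]), 'contact_force': array([ 0.97193176,  0.20093341, -0.21294722]), 'moment': array([-0.03360278,  0.0414056 ,  0.03601653]), 'gripper_force': 0.0, 'gripper_width': 0.08745548057640117} 0.0188
```

View pics/scene0.png

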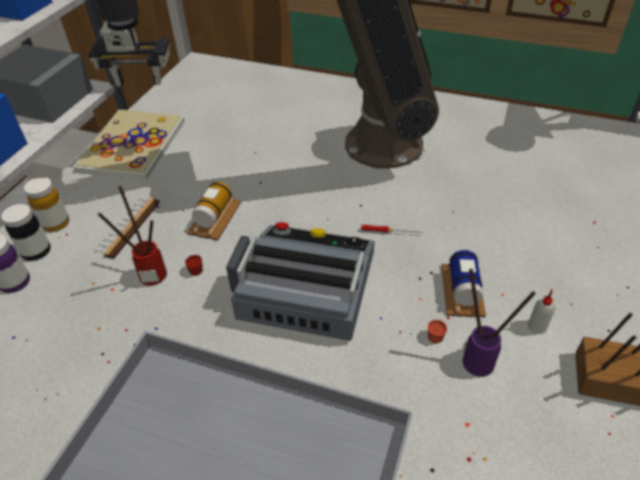

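View pics/top0.png

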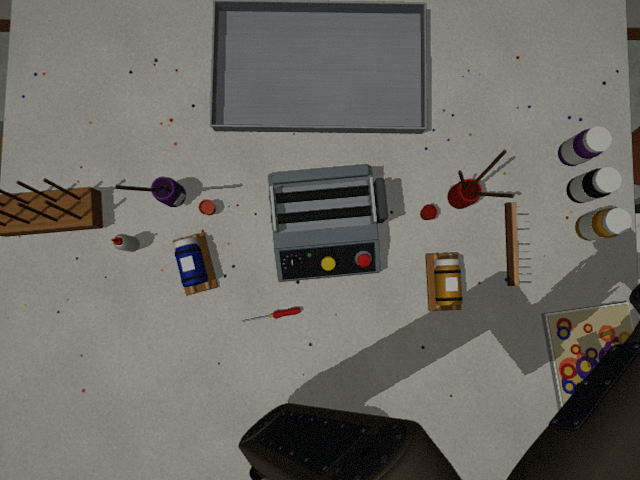

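Scene: the blue jar lies left of the mill at about (190,263) in the top view, its white lid at (182,240) pointing away from the robot. The jog button is at (328,263), the rollers are at rows 193 and 215, and the violet jar with its stick is at (168,190).

```bash
cat > h.py <<'E'
import numpy as np, cv2
def cloud(c):
    z=c["z_map"]; v,u=np.mgrid[:480,:640]
    P=np.stack([(u-c["cx"])*z/c["fx"],(v-c["cy"])*z/c["fy"],z],-1)
    T=c["cam_to_world"]; return P@T[:3,:3].T+T[:3,3]
E
python3 - <<'E'
from h import *
c=dict(np.load("top0.npz")); W=cloud(c); f=c["frame"].astype(int)
hsv=cv2.cvtColor(c["frame"],cv2.COLOR_RGB2HSV)
def at(u,v): return W[v,u].round(4)
print("bench",at(240,300),"tray")
# jar
m=np.zeros((480,640),bool); m[225:300,165:220]=1
m&=(W[...,2]>.045)
p=W[m]; print("jar n",len(p),p.min(0),p.max(0))
rc=cv2.minAreaRect(p[:,:2].astype(np.float32)*1000); print("rect",rc)
top=p[p[:,2]>.07]; cen=top[:,:2].mean(0); w,V=np.linalg.eigh(np.cov((top[:,:2]).T)); ax=V[:,1]*np.sign(V[0,1]); 
s=(p[:,:2]-cen)@ax; n=(p[:,:2]-cen)@[-ax[1],ax[0]]
print("axis",ax,np.degrees(np.arctan2(ax[1],ax[0])),"cen",cen,"s",np.percentile(s,[0,1,99,100]),"n",np.percentile(n,[0,1,99,100]), "ztop",np.percentile(p[:,2],95))
# mill
m=np.zeros((480,640),bool); m[150:290,255:400]=1
for lo,hi in((.08,.2),(.12,.14)):
    q=W[m&(W[...,2]>lo)&(W[...,2]<hi)]; print(lo,len(q),cv2.minAreaRect(q[:,:2].astype(np.float32)*1000))
y=m&(hsv[...,0]>22)&(hsv[...,0]<34)&(hsv[...,1]>150)&(hsv[...,2]>120)
print("jog",y.sum(),np.argwhere(y).mean(0),np.median(W[y],0),W[y].mean(0),np.ptp(W[y],axis=0))
print("panel",*[at(u,v) for u,v in((305,260),(345,258),(345,270),(318,250),(330,245))])
print("bigcol",W[160:290:4,330].round(3).tolist())
E
python3 - <<'E'
from h import *
c=dict(np.load("top0.npz")); W=cloud(c); z=W[...,2]
hsv=cv2.cvtColor(c["frame"],cv2.COLOR_RGB2HSV)
def comp(m):
    n,l,s,_=cv2.connectedComponentsWithStats(m.astype(np.uint8)); return l==1+np.argmax(s[1:,4])
m=np.zeros((480,640),bool); m[228:300,168:222]=1
j=comp(m&(z>.05)&(z<.1)); p=W[j]; print("jar",len(p),cv2.minAreaRect(p[:,:2].astype(np.float32)*1000))
v,u=np.nonzero(j); print(u.min(),u.max(),v.min(),v.max())
xy=p[:,:2]; cen=xy.mean(0); w,V=np.linalg.eigh(np.cov(xy.T)); ax=V[:,1]*np.sign(V[0,1]); s=(xy-cen)@ax; n=(xy-cen)@[-ax[1],ax[0]]
print(cen,np.degrees(np.arctan2(ax[1],ax[0])),np.percentile(s,[0,2,98,100]),np.percentile(n,[0,2,98,100]),np.percentile(p[:,2],[50,90,97]))
# mill
m=np.zeros((480,640),bool); m[150:290,255:400]=1
h=comp(m&(z>.03)&(z<.14)); v,u=np.nonzero(h)
q=W[h]; print("mill all",cv2.minAreaRect(q[:,:2].astype(np.float32)*1000))
# rollers
a=W[comp((m&(z>.112)&(z<.135)&(hsv[...,2]<70)))]
m2=m&(z>.110)&(z<.135)&(hsv[...,2]<70)
n,l,s,ce=cv2.connectedComponentsWithStats(m2.astype(np.uint8))
for i in np.argsort(-s[1:,4])[:4]+1:
    a=W[l==i]; k=cv2.minAreaRect(a[:,:2].astype(np.float32)*1000)
    d=cv2.fitLine(a[:,:2].astype(np.float32),cv2.DIST_HUBER,0,.01,.01).ravel()
    print("roller",s[i],ce[i].round(),a.mean(0),np.degrees(np.arctan2(d[1],d[0])),k,np.percentile(a[:,2],90))
y=m&(hsv[...,0]>22)&(hsv[...,0]<34)&(hsv[...,1]>120)&(hsv[...,2]>90)
y=comp(y); print("jog",y.sum(),np.median(W[y],0),W[y].mean(0),cv2.minAreaRect(W[y][:,:2].astype(np.float32)*1000))
im=c["frame"][140:310,150:400,::-1]; cv2.imwrite("pics/crop.png",cv2.resize(im,None,fx=3,fy=3,interpolation=cv2.INTER_CUBIC))
E
```

```text
jar 1177 ((496.66796875, 317.823974609375), (115.25604248046875, 63.982757568359375), 16.153514862060547)
173 207 237 286
[0.49620246 0.31294034] 16.08214759427077 [-0.05579783 -0.05448881  0.05655648  0.05940375] [-0.02748275 -0.02600579  0.03211019  0.03658352] [0.07602244 0.08215771 0.0840141 ]
mill all ((597.2362670898438, -30.26519775390625), (268.8533630371094, 282.0379638671875), 5.89588737487793)
roller [275 205  98  19 987] [323. 214.] [ 0.61001299 -0.01568244  0.12482846] -84.37738 ((615.4889526367188, -16.590660095214844), (45.95817947387695, 234.00120544433594), 2.533172607421875) 0.12912083663973678
roller [274 185  96  19 972] [321. 194.] [ 0.65917567 -0.01114093  0.12477255] -84.054596 ((660.4622192382812, -12.263084411621094), (25.602262496948242, 232.8138427734375), 6.323009014129639) 0.1289817399114966
roller [373 178  16  42 433] [381. 199.] [ 0.64865271 -0.152784    0.12862445] 5.93575 ((649.7205810546875, -151.6906280517578), (98.60118103027344, 29.4490909576416), 5.637206554412842) 0.13316136658315694
roller [273 187   1   5   5] [273. 189.] [0.66906698 0.10519787 0.12725016] 3.8211238 ((669.3629150390625, 105.19719696044922), (10.610901832580566, 0.27862676978111267), 3.2813234329223633) 0.12950115096774467
jog 149 [ 0.49488242 -0.02882039  0.08724958] [ 0.49458024 -0.02828427  0.08631602] ((494.5960388183594, -28.213035583496094), (30.410818099975586, 32.630882263183594), 25.907377243041992)
```

View pics/crop.png

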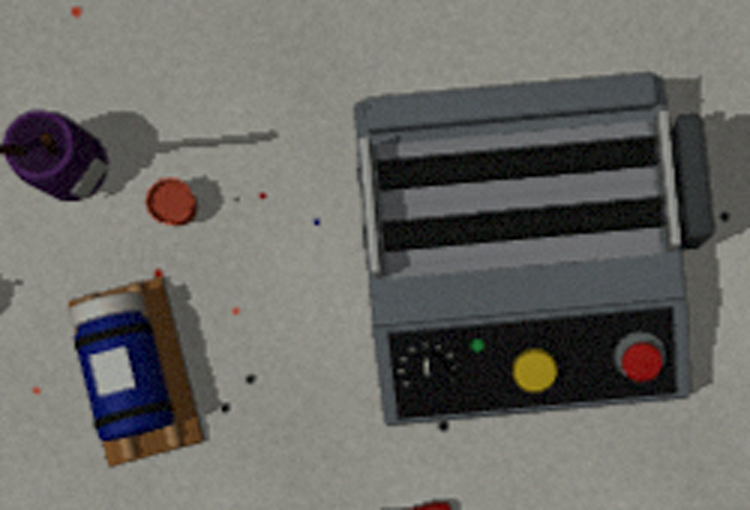

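The crop confirms it: the jar lies free between its bands with the lid away from the robot, and the button at crop (535,370) is unobstructed. The sizes measure as stated: jar 115×64, mill 269×282, rollers 49 mm apart. I take the jar centre as (0.495, 0.317) at yaw 16.1°, roller_mid as (0.6346, -0.0155) and the mill yaw as 5.8°.

```bash
cat >> h.py <<'E'
from scipy.spatial.transform import Rotation as Ro
def go(s,pos,rpy):
    "tool-axis shift and rotation vector from the state s to a world pose"
    R=Ro.from_euler('xyz',s["eef_rot"],degrees=True); T=Ro.from_euler('xyz',rpy,degrees=True)
    print("d",R.inv().apply(np.array(pos)-s["tcp_pos"]).round(4),"rv",(R.inv()*T).as_rotvec(degrees=True).round(2))
E
python3 - <<'E'
from h import *; from plant import r, imaging, order
s=r.get_state(); go(s,[.47,-.05,.26],[180,0,-158.9]); go(s,[.493,.316,.20],[180,0,-163.9])
E
```

```text
d [-0.4204  0.4586 -0.0641] rv [ 0.09 -0.01  0.03]
d [-0.5738  0.7916 -0.0036] rv [ 0.09 -0.01  5.03]
```

The manual's scale: shifts go in shares of 0.5 m and turns go in shares of 90 degrees. Converting my numbers, 0.34 m is 0.68, -0.04 m is -0.08, 5 degrees is 0.0556.

```bash
python3 drive.py '{"sx": [-0.02,-0.07,-0.12,-0.176,-0.232,-0.288,-0.344,-0.4,-0.456,-0.512,-0.568,-0.624],"sy": [0.022,0.076,0.13,0.192,0.252,0.314,0.376,0.436,0.496,0.558,0.62,0.68],"sz": [-0.02,-0.05,-0.08,-0.1,-0.12,-0.13,-0.13,-0.13,-0.13,-0.13,-0.13,-0.13],"wx": [0,0,0,0,0,0,0,0,0,0,0,0],"wy": [0,0,0,0,0,0,0,0,0,0,0,0],"wz": [0,0,0,0.0111,0.0222,0.0333,0.0444,0.0556,0.0556,0.0556,0.0556,0.0556]}' 0.088
python3 - <<'E'
from h import *; from plant import r, imaging, order
s=r.get_state(); go(s,[.46,-.0,.26],[180,0,-163.9]); go(s,[.493,.316,.18],[180,0,-163.9]);print(s["joints"])
E
```

```text
time_s: 1.1
tcp_pos: [0.4113, -0.1983, 0.2617]
eef_rot: [-180.0, 0.1, -163.9]
contact_force: [-0.2, 0.1, -0.8]
gripper_width: 0.0878
gripper_force: 0.0
d [-0.1019  0.177   0.0018] rv [-0.01  0.06  0.04]
d [-0.2213  0.4714  0.0819] rv [-0.01  0.06  0.04]
[-9.09698090e-01 -2.97764499e+00 -1.91865335e+01 -6.63616891e-03
 -7.37261286e+01 -7.29531468e+01]
```

Converted, 0.432 m is 0.864, 0.396 m is 0.792.

```bash
python3 drive.py '{"sx": [-0.038,-0.076,-0.114,-0.152,-0.188,-0.224,-0.26,-0.296,-0.33,-0.36,-0.39,-0.416],"sy": [0.072,0.144,0.216,0.288,0.36,0.432,0.504,0.576,0.648,0.72,0.792,0.864],"sz": [0,0,0,0,0,0,0.02,0.04,0.06,0.08,0.1,0.12],"wx": [0,0,0,0,0,0,0,0,0,0,0,0],"wy": [0,0,0,0,0,0,0,0,0,0,0,0],"wz": [0,0,0,0,0,0,0,0,0,0,0,0]}'
python3 drive.py '{"sx": [-0.02,-0.026,-0.026,-0.026],"sy": [0.06,0.078,0.078,0.078],"sz": [0.03,0.044,0.044,0.044],"wx": [0,0,0,0],"wy": [0,0,0,0],"wz": [0,0,0,0]}'
python3 - <<'E'
from h import *; from plant import r, imaging, order
s=r.get_state(); print(s["tcp_pos"],s["eef_rot"])
c=imaging.capture("wrist"); np.savez("w1.npz",**c); cv2.imwrite("pics/w1.png",c["frame"][:,:,::-1])
W=cloud(c); z=W[...,2]; m=(z>.055)&(z<.1)&(np.hypot(W[...,0]-.495,W[...,1]-.317)<.09)
n,l,st,_=cv2.connectedComponentsWithStats(m.astype(np.uint8)); j=l==1+np.argmax(st[1:,4])
p=W[j]; print(len(p),cv2.minAreaRect(p[:,:2].astype(np.float32)*1000),np.percentile(p[:,2],97))
E
```

```text
time_s: 2.1
tcp_pos: [0.4907, 0.2743, 0.201]
eef_rot: [180.0, 0.0, -163.8]
contact_force: [0.8, 0.5, 0.1]
gripper_width: 0.0877
gripper_force: 0.0
time_s: 2.43
tcp_pos: [0.4922, 0.3133, 0.1786]
eef_rot: [-179.9, -0.1, -163.8]
contact_force: [0.4, 0.3, 0.1]
gripper_width: 0.0876
gripper_force: 0.0
[0.49216748 0.31326218 0.17862307] [-1.79937840e+02 -8.63940716e-02 -1.63798467e+02]
10611 ((493.678955078125, 319.4869384765625), (115.40148162841797, 64.14895629882812), 15.658230781555176) 0.08223259968063372
```

View pics/w1.png

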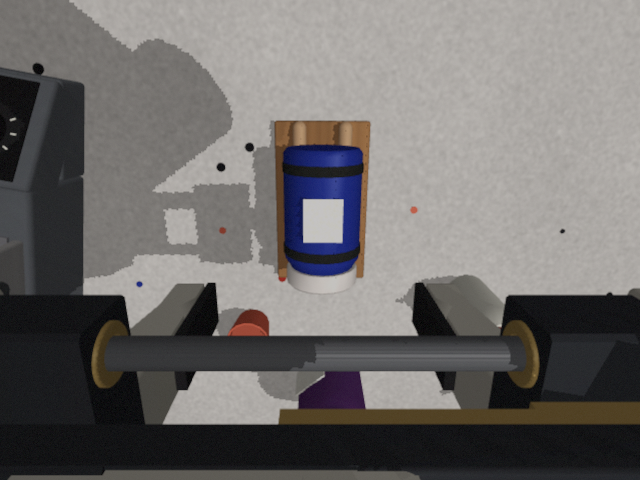

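The wrist view shows the jar at (322,215), in line with the tool and centred between the fingers. The refined centre is (0.4937, 0.3195) at yaw 15.7°.

Run:
```python
from h import *; from plant import r, imaging, order
s=r.get_state(); go(s,[.4894,.3183,.033],[180,0,-164.2])
```

```text
d [0.0015 0.0062 0.1464] rv [-0.02 -0.02  0.36]
```

Converted, 0.146 m is 0.292, 0.141 m is 0.282, 0.4 degrees is 0.0044.

```bash
python3 drive.py '{"sx": [0.002,0.002,0.002,0.002,0.002,0.002,0.002,0.002,0.002],"sy": [0.012,0.012,0.012,0.012,0.012,0.012,0.012,0.012,0.012],"sz": [0.04,0.1,0.16,0.22,0.26,0.282,0.292,0.292,0.292],"wx": [0,0,0,0,0,0,0,0,0],"wy": [0,0,0,0,0,0,0,0,0],"wz": [0.0044,0.0044,0.0044,0.0044,0.0044,0.0044,0.0044,0.0044,0.0044]}'
python3 drive.py '{"sx": [0,0,0,0,0,0,0,0],"sy": [0,0,0,0,0,0,0,0],"sz": [0,0,0,0,0,0,0,0],"wx": [0,0,0,0,0,0,0,0],"wy": [0,0,0,0,0,0,0,0],"wz": [0,0,0,0,0,0,0,0]}' 0.05 30
```

```text
time_s: 3.23
tcp_pos: [0.4912, 0.3191, 0.0346]
eef_rot: [180.0, 0.1, -164.3]
contact_force: [-0.2, -0.6, 0.9]
gripper_width: 0.0874
gripper_force: 0.0
time_s: 3.9
tcp_pos: [0.4904, 0.3187, 0.0332]
eef_rot: [-180.0, 0.0, -164.3]
contact_force: [0.3, 0.1, -0.6]
gripper_width: 0.0549
gripper_force: 27.0
```

Converted, -0.04 m is -0.08, -0.025 m is -0.05.

```bash
python3 drive.py '{"sx": [0,0,0,0,0],"sy": [0,0,0,0,0],"sz": [-0.02,-0.05,-0.08,-0.08,-0.08],"wx": [0,0,0,0,0],"wy": [0,0,0,0,0],"wz": [0,0,0,0,0]}'
python3 - <<'E'
from h import *; from plant import r, imaging, order
c=imaging.capture("scene"); a=c["frame"][190:350,400:560,::-1]; w=imaging.capture("wrist")["frame"][:,:,::-1]
cv2.imwrite("pics/g1.png",np.hstack([cv2.resize(a,(360,360),interpolation=2),cv2.resize(w,(440,360))]))
E
```

```text
time_s: 4.32
tcp_pos: [0.4902, 0.319, 0.0735]
eef_rot: [179.9, 0.0, -164.3]
contact_force: [-0.6, -0.5, -7.6]
gripper_width: 0.0548
gripper_force: 25.4
```

View pics/g1.png

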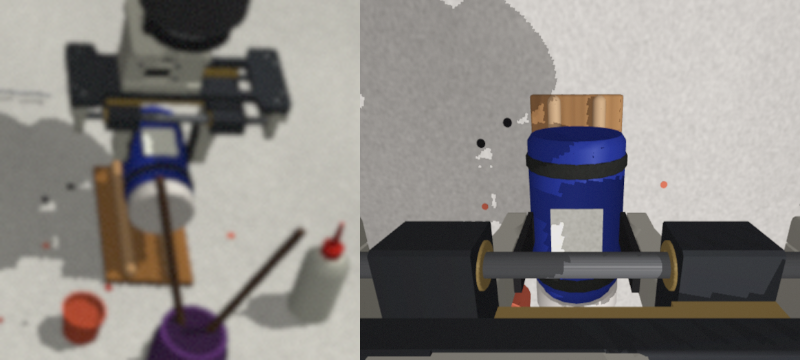

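The jar is held between the bands and clear of the rest, with about 7 N of load. I lift it higher and measure where it sits in the hand.

Converted, -0.17 m is -0.34, -0.165 m is -0.33.

```bash
python3 drive.py '{"sx": [0,0,0,0,0,0,0,0],"sy": [0,0,0,0,0,0,0,0],"sz": [-0.04,-0.1,-0.17,-0.24,-0.3,-0.33,-0.34,-0.34],"wx": [0,0,0,0,0,0,0,0],"wy": [0,0,0,0,0,0,0,0],"wz": [0,0,0,0,0,0,0,0]}' - 40
python3 - <<'E'
from h import *; from plant import r, imaging, order
s=r.get_state(); R=Ro.from_euler('xyz',s["eef_rot"],degrees=True)
c=imaging.capture("wrist"); T=R.inv().apply((cloud(c)-s["tcp_pos"]).reshape(-1,3)).reshape(480,640,3)*1000
m=(np.abs(T[...,1])<45)&(T[...,2]<25)&(T[...,2]>-80)&(T[...,0]>-90)&(T[...,0]<90)&(c["z_map"]>.05)
m[390:]=0
# crest z per x bin
q=T[m]
for a in range(-70,80,8):
    b=q[(q[:,0]>=a)&(q[:,0]<a+8)]
    if len(b)>15: print(a,len(b),np.percentile(b,[2,50,98],axis=0).round(1)[:,1:].tolist())
go(s,[.6346,-.0155,.24],[180,0,-84.2]); print(s["tcp_pos"])
E
```

```text
time_s: 5.08
tcp_pos: [0.4902, 0.3189, 0.2431]
eef_rot: [180.0, 0.0, -164.3]
contact_force: [-0.4, 0.5, -7.5]
gripper_width: 0.0542
gripper_force: 34.2
-54 82 [[-30.0, -30.9], [0.4, -26.8], [30.0, -17.7]]
-46 250 [[-28.4, -40.2], [17.8, -30.0], [28.3, -22.7]]
-38 850 [[-24.6, -49.1], [-0.1, -44.5], [24.8, -34.7]]
-30 1037 [[-19.1, -49.4], [0.3, -47.3], [19.6, -41.4]]
-22 42 [[-29.8, -33.5], [0.0, -29.8], [29.9, -26.7]]
-14 920 [[-30.7, -77.5], [6.3, -41.4], [31.0, -31.8]]
-6 2710 [[-30.3, -78.0], [0.3, -47.8], [30.6, -33.1]]
2 3890 [[-32.1, -70.5], [-0.1, -48.0], [32.2, -32.7]]
10 5754 [[-42.1, -74.0], [0.3, -48.4], [42.3, -30.4]]
18 2642 [[-28.2, -48.7], [-0.1, -45.0], [28.3, -27.9]]
26 2625 [[-28.3, -48.3], [-0.1, -44.7], [28.4, -27.8]]
34 2715 [[-29.0, -49.3], [-0.1, -45.7], [29.0, -27.1]]
42 3047 [[-28.6, -48.6], [-0.1, -44.6], [29.0, -27.2]]
50 3944 [[-27.2, -47.0], [-0.1, -33.2], [27.2, 6.1]]
d [-0.0484 -0.361   0.0028] rv [ 3.000e-02  3.000e-02 -8.008e+01]
[0.4901554  0.31889392 0.24309665]
```

Converted, -0.36 m is -0.72, -0.033 m is -0.066, -75 degrees is -0.8333.

```bash
python3 drive.py '{"sx": [-0.004,-0.012,-0.02,-0.028,-0.038,-0.048,-0.056,-0.066,-0.076,-0.084,-0.092,-0.096],"sy": [-0.03,-0.08,-0.14,-0.21,-0.28,-0.35,-0.42,-0.49,-0.56,-0.63,-0.69,-0.72],"sz": [0,0,0,0,0,0,0,0,0,0,0,0],"wx": [0,0,0,0,0,0,0,0,0,0,0,0],"wy": [0,0,0,0,0,0,0,0,0,0,0,0],"wz": [-0.0333,-0.0889,-0.1556,-0.2222,-0.3,-0.3778,-0.4556,-0.5333,-0.6111,-0.6889,-0.7667,-0.8333]}'
python3 drive.py '{"sx": [0,0,0,0],"sy": [0,0,0,0],"sz": [0,0,0,0],"wx": [0,0,0,0],"wy": [0,0,0,0],"wz": [-0.0444,-0.0556,-0.0556,-0.0556]}'
python3 - <<'E'
from h import *; from plant import r, imaging, order
s=r.get_state(); print(s["joints"].round(1)); go(s,[.6346,-.0155,.14],[180,0,-84.2])
c=imaging.capture("wrist"); W=cloud(c); np.savez("w2.npz",**c); cv2.imwrite("pics/w2.png",c["frame"][:,:,::-1])
E
```

```text
time_s: 6.13
tcp_pos: [0.6337, -0.0183, 0.2395]
eef_rot: [179.7, -0.1, -89.0]
contact_force: [0.6, 0.5, -6.4]
gripper_width: 0.0544
gripper_force: 34.3
time_s: 6.47
tcp_pos: [0.6334, -0.0143, 0.2416]
eef_rot: [179.9, -0.0, -84.4]
contact_force: [-0.6, -0.3, -5.4]
gripper_width: 0.055
gripper_force: 34.3
[ 16.3  15.4  -0.7  -0.  -74.  -10.7]
d [ 0.0013 -0.0013  0.1016] rv [ 0.14 -0.   -0.17]
```

View pics/w2.png

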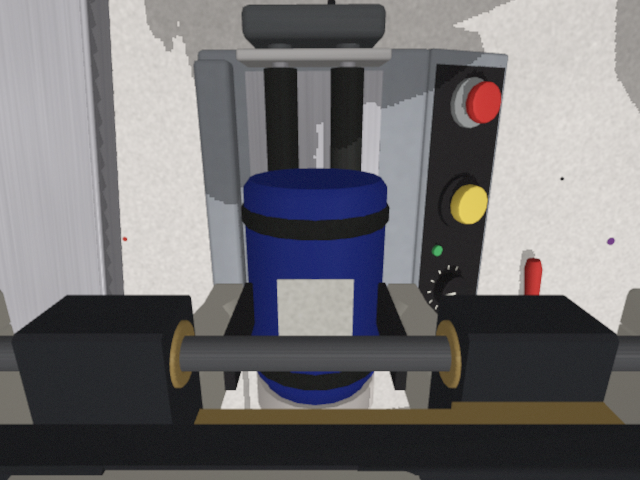

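Wrist view: the rollers run at columns 281 and 347, in line with the jar (centre column 315), and the jog button is at (468,203). I use this close view to refine the rollers and the button.

Run:
```python
from h import *
c=dict(np.load("w2.npz")); W=cloud(c); z=W[...,2]; hsv=cv2.cvtColor(c["frame"],cv2.COLOR_RGB2HSV)
for a,b in((262,302),(328,368)):
    m=np.zeros(z.shape,bool); m[72:168,a:b]=1; m&=(z>.118)&(z<.14)&(hsv[...,2]<60)
    p=W[m]; d=cv2.fitLine(p[:,:2].astype(np.float32),cv2.DIST_HUBER,0,.01,.01).ravel()
    print(len(p),p.mean(0).round(4),np.degrees(np.arctan2(d[1],d[0])),np.percentile(z[m],95), "x at y=-.0155:",d[2]+(-.0155-d[3])*d[0]/d[1])
m=np.zeros(z.shape,bool); m[170:240,435:500]=1
y=m&(hsv[...,0]>20)&(hsv[...,0]<36)&(hsv[...,1]>110)&(hsv[...,2]>120)
p=W[y]; n=np.array([-.423*np.cos(np.radians(5.8)),-.423*np.sin(np.radians(5.8)),.906])
k=np.median(p@n); q=p[abs(p@n-k)<.003]; print("jog",len(p),len(q),q.mean(0),np.median(q,0),np.ptp(q,axis=0),(q.max(0)+q.min(0))/2,k)
A=np.c_[q[:,:2],np.ones(len(q))]; print("plane",np.linalg.lstsq(A,q[:,2],rcond=None)[0])
# end plate -y
m=np.zeros(z.shape,bool); m[45:70,235:395]=1; m&=(abs(z-.13)<.006)&(hsv[...,2]>110)
p=W[m]; print("plate",len(p),p.mean(0),cv2.minAreaRect(p[:,:2].astype(np.float32)*1000))
```

```text
2940 [ 0.6658 -0.0866  0.1251] -84.05106 0.12800540366326027 x at y=-.0155: 0.6584328
2972 [ 0.6174 -0.0915  0.1251] -83.956795 0.12793501387822268 x at y=-.0155: 0.6094045
jog 1128 912 [ 0.49398197 -0.02941834  0.08718852] [ 0.49444444 -0.02956541  0.08753242] [0.03264567 0.03435053 0.01550648] [ 0.49291672 -0.02860849  0.08605996] -0.12768070785572194
plane [ 0.41868688  0.04771317 -0.11823161]
plate 1811 [ 0.64581123 -0.13326349  0.12962753] ((645.9652709960938, -131.39218139648438), (108.80619812011719, 11.8672513961792), 5.430196285247803)
```

Converted, 0.1 m is 0.2, -0.0005 m is -0.001, -0.3 degrees is -0.0033.

```bash
python3 drive.py '{"sx": [0.002,0.002,0.002,0.002,0.002,0.002,0.002,0.002,0.002,0.002],"sy": [-0.001,-0.001,-0.001,-0.001,-0.001,-0.001,-0.001,-0.001,-0.001,-0.001],"sz": [0.04,0.1,0.15,0.176,0.186,0.192,0.196,0.2,0.2,0.2],"wx": [0,0,0,0,0,0,0,0,0,0],"wy": [0,0,0,0,0,0,0,0,0,0],"wz": [-0.0033,-0.0033,-0.0033,-0.0033,-0.0033,-0.0033,-0.0033,-0.0033,-0.0033,-0.0033]}'
python3 drive.py '{"sx": [0,0,0,0,0,0],"sy": [0,0,0,0,0,0],"sz": [0.002,0.004,0.006,0.008,0.008,0.008],"wx": [0,0,0,0,0,0],"wy": [0,0,0,0,0,0],"wz": [0,0,0,0,0,0]}'
```

```text
time_s: 7.35
tcp_pos: [0.6352, -0.0156, 0.144]
eef_rot: [-179.9, 0.0, -84.0]
contact_force: [0.4, -0.2, -5.0]
gripper_width: 0.0546
gripper_force: 34.3
time_s: 7.85
tcp_pos: [0.6347, -0.0157, 0.139]
eef_rot: [180.0, -0.0, -84.0]
contact_force: [0.1, -0.0, -6.3]
gripper_width: 0.0547
gripper_force: 34.3
```

Converted, 0.0015 m is 0.003, 0.001 m is 0.002.

```bash
python3 drive.py '{"sx": [0,0,0,0],"sy": [0,0,0,0],"sz": [0.002,0.003,0.003,0.003],"wx": [0,0,0,0],"wy": [0,0,0,0],"wz": [0,0,0,0]}'
```

```text
time_s: 8.18
tcp_pos: [0.6347, -0.0157, 0.1376]
eef_rot: [180.0, 0.0, -84.0]
contact_force: [-0.5, -0.1, -5.7]
gripper_width: 0.0542
gripper_force: 34.3
```

Converted, 0.001 m is 0.002, 0.0005 m is 0.001.

```bash
python3 drive.py '{"sx": [0,0,0,0],"sy": [0,0,0,0],"sz": [0.001,0.002,0.002,0.002],"wx": [0,0,0,0],"wy": [0,0,0,0],"wz": [0,0,0,0]}'
```

```text
time_s: 8.52
tcp_pos: [0.6348, -0.0157, 0.1373]
eef_rot: [-180.0, -0.0, -84.0]
contact_force: [-2.2, 1.5, 1.4]
gripper_width: 0.0543
gripper_force: 36.0
```

It is seated: the load has left the wrist. I release and rise straight up.

Converted, -0.14 m is -0.28, -0.12 m is -0.24.

```bash
python3 drive.py '{"sx": [0,0,0,0,0,0,0,0],"sy": [0,0,0,0,0,0,0,0],"sz": [0,0,0,0,0,0,0,0],"wx": [0,0,0,0,0,0,0,0],"wy": [0,0,0,0,0,0,0,0],"wz": [0,0,0,0,0,0,0,0]}' 0.088
python3 drive.py '{"sx": [0,0,0,0,0,0,0,0],"sy": [0,0,0,0,0,0,0,0],"sz": [-0.02,-0.06,-0.12,-0.18,-0.24,-0.28,-0.28,-0.28],"wx": [0,0,0,0,0,0,0,0],"wy": [0,0,0,0,0,0,0,0],"wz": [0,0,0,0,0,0,0,0]}'
python3 - <<'E'
from h import *; from plant import r, imaging, order
c=imaging.capture("wrist"); W=cloud(c); z=W[...,2]
a=c["frame"][:,:,::-1]; b=imaging.capture("top")["frame"][140:310,220:400,::-1]
cv2.imwrite("pics/p1.png",np.hstack([cv2.resize(a,(420,315)),cv2.resize(b,(333,315))]))
m=(z>.15)&(z<.2)&(np.hypot(W[...,0]-.635,W[...,1]+.0155)<.09)
n,l,st,_=cv2.connectedComponentsWithStats(m.astype(np.uint8)); p=W[l==1+np.argmax(st[1:,4])]
print(len(p),cv2.minAreaRect(p[:,:2].astype(np.float32)*1000),np.percentile(p[:,2],[50,97]))
s=r.get_state(); 
R=Ro.from_euler('xyz',[180,25,0],degrees=True); 
y=6.0
n=np.array([-.4226*np.cos(np.radians(y)),-.4226*np.sin(np.radians(y)),.9063])
# tool z=-n ; keep tool y in the vertical plane of n (yaw like now)
tz=-n; tx=np.array([np.sin(np.radians(y)),-np.cos(np.radians(y)),0]); ty=np.cross(tz,tx)
rp=Ro.from_matrix(np.c_[tx,ty,tz]).as_euler('xyz',degrees=True); print("rpy",rp, "joints",s["joints"].round(1))
j=np.array([.4944,-.0292,.0872])
go(s,j+.12*n,rp); print("tgt",j+.12*n)
E
```

```text
time_s: 9.18
tcp_pos: [0.6348, -0.0157, 0.1366]
eef_rot: [-180.0, -0.0, -84.0]
contact_force: [0.3, 0.5, -0.6]
gripper_width: 0.0876
gripper_force: 0.0
time_s: 9.85
tcp_pos: [0.6354, -0.0156, 0.2789]
eef_rot: [-179.8, 0.0, -84.0]
contact_force: [-1.0, 0.7, -1.5]
gripper_width: 0.0879
gripper_force: 0.0
11019 ((633.6826782226562, -12.366653442382812), (64.72869110107422, 115.30546569824219), 5.746226787567139) [0.18047678 0.18579543]
rpy [-1.55000760e+02 -1.27222187e-14 -8.40000000e+01] joints [ 16.2  14.6   2.6  -0.  -78.1 -10.1]
d [-0.0012  0.1911  0.0804] rv [2.505e+01 2.000e-02 2.000e-02]
tgt [ 0.44396581 -0.03450085  0.195956  ]
```

View pics/p1.png

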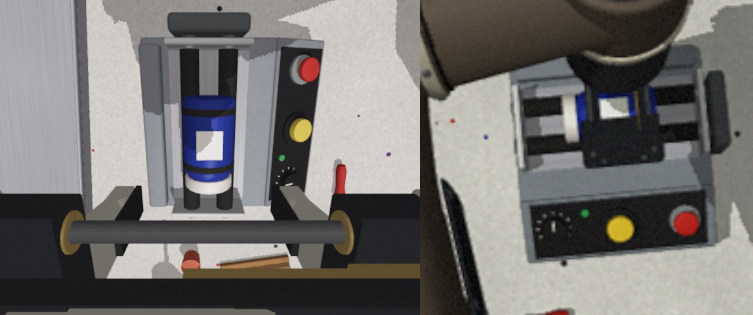

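The jar lies on both rollers between the plates: wrist view centre (208,140), crest at 0.186 m where 0.185 is expected, axis in line with the mill. Next I shut the fingers and tilt the tool 25° in front of the button.

Converted, 0.191 m is 0.382, 0.18 m is 0.36, 25 degrees is 0.2778.

```bash
python3 drive.py '{"sx": [0,0,0,0,0,0,0,0,0,0,0],"sy": [0.04,0.1,0.16,0.22,0.28,0.33,0.36,0.382,0.382,0.382,0.382],"sz": [0,0,0.01,0.03,0.06,0.09,0.12,0.15,0.16,0.16,0.16],"wx": [0,0.0333,0.0667,0.1111,0.1556,0.2,0.2333,0.2667,0.2778,0.2778,0.2778],"wy": [0,0,0,0,0,0,0,0,0,0,0],"wz": [0,0,0,0,0,0,0,0,0,0,0]}' 0 20
python3 - <<'E'
from h import *; from plant import r, imaging, order
s=r.get_state(); print(s["joints"].round(1)); 
n=np.array([-.4226*np.cos(np.radians(6)),-.4226*np.sin(np.radians(6)),.9063]); j=np.array([.4944,-.0292,.0872])
go(s,j+.02*n,[-155,0,-84]); go(s,j,[-155,0,-84])
E
```

```text
time_s: 10.87
tcp_pos: [0.4445, -0.0358, 0.1967]
eef_rot: [-155.0, -0.0, -83.9]
contact_force: [0.3, 0.5, 0.8]
gripper_width: 0.02
gripper_force: 0.0
[ 30.1 -21.  -52.3  16.7 -36.9 -35.5]
d [-0.0014  0.0006  0.1005] rv [0.03 0.01 0.09]
d [-0.0014  0.0006  0.1205] rv [0.03 0.01 0.09]
```

Converted, 0.11 m is 0.22, 0.02 m is 0.04.

```bash
python3 drive.py '{"sx": [-0.002,-0.0028,-0.0028,-0.0028,-0.0028,-0.0028,-0.0028,-0.0028,-0.0028],"sy": [0.001,0.0012,0.0012,0.0012,0.0012,0.0012,0.0012,0.0012,0.0012],"sz": [0.04,0.09,0.14,0.18,0.2,0.212,0.22,0.22,0.22],"wx": [0,0,0,0,0,0,0,0,0],"wy": [0,0,0,0,0,0,0,0,0],"wz": [0,0,0,0,0,0,0,0,0]}'
python3 - <<'E'
from h import *; from plant import r, imaging, order
s=r.get_state(); print(s["joints"].round(1)); 
n=np.array([-.4226*np.cos(np.radians(6)),-.4226*np.sin(np.radians(6)),.9063]); j=np.array([.4944,-.0292,.0872])
go(s,j,[-155,0,-84]); print("F.n",s["contact_force"]@n)
a=imaging.capture("wrist")["frame"][:,:,::-1]; b=imaging.capture("scene")["frame"][200:350,220:400,::-1]
cv2.imwrite("pics/j1.png",np.hstack([cv2.resize(a,(420,315)),cv2.resize(b,(378,315))]))
E
```

```text
time_s: 11.62
tcp_pos: [0.4954, -0.0331, 0.1043]
eef_rot: [-155.7, 0.6, -83.7]
contact_force: [-0.7, -0.3, -0.0]
gripper_width: 0.0001
gripper_force: 0.0
[ 22.3  -5.7 -58.1  23.5 -15.2 -37.6]
d [-0.0038  0.0076  0.0154] rv [0.72 0.65 0.01]
F.n 0.28842649807789594
```

View pics/j1.png

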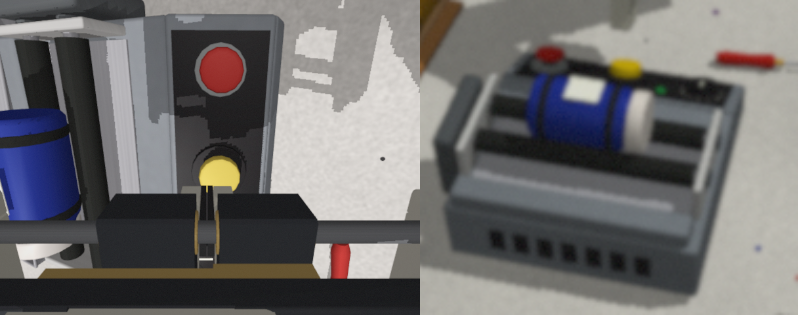

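Joint 3 is at its limit (-58.1°) with the full 25° tilt, so the pose fell 8 mm short. Nothing was touched, and the fingers are still above the button. I back off and use a 15° tilt, with the fingers turned so their narrow side lies along the slope, and push along the normal.

Converted, -0.09 m is -0.18, -0.07 m is -0.14.

```bash
python3 drive.py '{"sx": [0,0,0,0,0,0],"sy": [0,0,0,0,0,0],"sz": [-0.04,-0.09,-0.14,-0.18,-0.18,-0.18],"wx": [0,0,0,0,0,0],"wy": [0,0,0,0,0,0],"wz": [0,0,0,0,0,0]}'
cat >> h.py <<'E'
c6,s6=np.cos(np.radians(6)),np.sin(np.radians(6))
def nrm(t): t=np.radians(t); return np.array([-np.sin(t)*c6,-np.sin(t)*s6,np.cos(t)])
N=nrm(25); J=np.array([.4944,-.0292,.0872]); UP=np.array([np.cos(np.radians(25))*c6,np.cos(np.radians(25))*s6,np.sin(np.radians(25))])
def pose(t):
    tz=-nrm(t); ty=np.array([s6,-c6,0]); return Ro.from_matrix(np.c_[np.cross(ty,tz),ty,tz]).as_euler('xyz',degrees=True)
E
python3 - <<'E'
from h import *; from plant import r, imaging, order
s=r.get_state(); print(s["joints"].round(1),s["tcp_pos"],s["eef_rot"],pose(15))
go(s,J+.08*N-.005*UP,pose(15))
E
```

```text
time_s: 12.22
tcp_pos: [0.4587, -0.0373, 0.1882]
eef_rot: [-155.4, 0.7, -83.6]
contact_force: [1.0, 0.3, -0.4]
gripper_width: 0.0004
gripper_force: 0.0
[ 27.1 -17.8 -50.5  13.9 -34.7 -30.7] [ 0.45874117 -0.03725306  0.18820802] [-155.43966205    0.7098763   -83.63612512] [180. -15.   6.]
d [-0.0039  0.0146  0.0271] rv [ -8.13  -6.88 -89.67]
```

Converted, 0.014 m is 0.028, 0.012 m is 0.024, -79.5 degrees is -0.8833.

```bash
python3 drive.py '{"sx": [0,0,0,0,0,0,-0.002,-0.004,-0.006,-0.008,-0.008,-0.008],"sy": [0.002,0.004,0.008,0.012,0.016,0.02,0.024,0.028,0.028,0.028,0.028,0.028],"sz": [0,0,0,0,0,0,0,0,0,0,0,0],"wx": [-0.0033,-0.01,-0.0167,-0.0244,-0.0311,-0.0378,-0.0456,-0.0522,-0.0589,-0.0667,-0.0733,-0.08],"wy": [-0.0033,-0.0089,-0.0144,-0.02,-0.0267,-0.0322,-0.0378,-0.0444,-0.05,-0.0567,-0.0622,-0.0678],"wz": [-0.0444,-0.1111,-0.1889,-0.2667,-0.3444,-0.4222,-0.5,-0.5778,-0.6556,-0.7333,-0.8111,-0.8833]}'
python3 drive.py '{"sx": [0,0,0,0],"sy": [0,0,0,0],"sz": [0,0,0,0],"wx": [0,0,0,0],"wy": [0,0,0,0],"wz": [-0.0556,-0.1,-0.1111,-0.1111]}'
python3 - <<'E'
from h import *; from plant import r, imaging, order
s=r.get_state(); print(s["joints"].round(1))
go(s,J+.03*N-.005*UP,pose(15))
E
```

```text
time_s: 13.22
tcp_pos: [0.4448, -0.0356, 0.1793]
eef_rot: [-176.6, -15.1, -4.2]
contact_force: [-0.4, -0.5, -0.4]
gripper_width: 0.0003
gripper_force: 0.0
time_s: 13.55
tcp_pos: [0.4447, -0.0355, 0.1795]
eef_rot: [-179.2, -15.5, 5.7]
contact_force: [-0.1, -0.3, 0.2]
gripper_width: 0.0005
gripper_force: 0.0
[ 25.3 -12.5 -42.4   6.2 -45.4  66.8]
d [ 0.0137 -0.0003  0.0736] rv [-0.7  -0.51 -0.24]
```

Converted, 0.0736 m is 0.1472, 0.0137 m is 0.0274, -0.7 degrees is -0.0078.

```bash
python3 drive.py '{"sx": [0.006,0.014,0.022,0.0274,0.0274,0.0274],"sy": [0,0,0,0,0,0],"sz": [0.03,0.07,0.11,0.136,0.1472,0.1472],"wx": [-0.0078,-0.0078,-0.0078,-0.0078,-0.0078,-0.0078],"wy": [-0.0056,-0.0056,-0.0056,-0.0056,-0.0056,-0.0056],"wz": [-0.0022,-0.0022,-0.0022,-0.0022,-0.0022,-0.0022]}'
python3 - <<'E'
from h import *; from plant import r, imaging, order
s=r.get_state(); print(s["joints"].round(1))
go(s,J+.006*N-.005*UP,pose(15)); R=Ro.from_euler('xyz',s["eef_rot"],degrees=True)
print("normal in tool",R.inv().apply(-N),"F.n",s["contact_force"]@N)
E
```

```text
time_s: 14.05
tcp_pos: [0.4769, -0.0315, 0.1114]
eef_rot: [180.0, -14.9, 5.9]
contact_force: [-0.1, -0.1, -0.5]
gripper_width: 0.0002
gripper_force: 0.0
[ 23.9  -3.5 -46.1   8.3 -33.5  65.6]
d [ 0.0048 -0.0005  0.0229] rv [ 0.04  0.11 -0.09]
normal in tool [ 1.75562245e-01 -8.95560691e-04  9.84467925e-01] F.n -0.4155977272133363
```

Converted, 0.0229 m is 0.0458, 0.022 m is 0.044.

```bash
python3 drive.py '{"sx": [0.004,0.008,0.0096,0.0096,0.0096,0.0096],"sy": [0,0,0,0,0,0],"sz": [0.016,0.032,0.044,0.0458,0.0458,0.0458],"wx": [0,0,0,0,0,0],"wy": [0,0,0,0,0,0],"wz": [0,0,0,0,0,0]}'
python3 - <<'E'
from h import *; from plant import r, imaging, order
s=r.get_state(); d=s["tcp_pos"]-J; print(d@N,d@UP,s["contact_force"]@N,s["contact_force"])
E
python3 drive.py '{"sx": [0.0004,0.0006,0.0008,0.0008],"sy": [0,0,0,0],"sz": [0.002,0.004,0.005,0.005],"wx": [0,0,0,0],"wy": [0,0,0,0],"wz": [0,0,0,0]}'
python3 - <<'E'
from h import *; from plant import r, imaging, order
s=r.get_state(); d=s["tcp_pos"]-J; print(d@N,d@UP,s["contact_force"]@N,s["contact_force"])
E
```

```text
time_s: 14.55
tcp_pos: [0.4883, -0.03, 0.0923]
eef_rot: [-180.0, -15.1, 6.0]
contact_force: [0.4, -0.0, 0.2]
gripper_width: 0.0003
gripper_force: 0.0
0.0072137846830723825 -0.0034363182082265483 0.018076589173622454 [ 0.43470011 -0.03360774  0.21990074]
time_s: 14.88
tcp_pos: [0.4894, -0.0298, 0.09]
eef_rot: [-180.0, -15.1, 6.0]
contact_force: [-0.5, 0.2, -0.8]
gripper_width: 0.0008
gripper_force: 0.0
0.004629684515489346 -0.003419690537100327 -0.5278523719731177 [-0.47265196  0.19220395 -0.79224602]
```

```bash
cat > q.py <<'E'
from h import *; from plant import r, imaging, order
s=r.get_state(); d=s["tcp_pos"]-J; print("n %.4f up %.4f Fn %.2f"%(d@N,d@UP,s["contact_force"]@N), s["time_s"])
E
python3 drive.py '{"sx": [0.0002,0.0004,0.0004],"sy": [0,0,0],"sz": [0.0014,0.0028,0.0028],"wx": [0,0,0],"wy": [0,0,0],"wz": [0,0,0]}' >/dev/null; python3 q.py
python3 drive.py '{"sx": [0.0002,0.0002],"sy": [0,0],"sz": [0.001,0.001],"wx": [0,0],"wy": [0,0],"wz": [0,0]}' >/dev/null; python3 q.py
python3 drive.py '{"sx": [0.0002,0.0002],"sy": [0,0],"sz": [0.001,0.001],"wx": [0,0],"wy": [0,0],"wz": [0,0]}' >/dev/null; python3 q.py
```

```text
n 0.0031 up -0.0036 Fn -0.82 15.1333
n 0.0026 up -0.0036 Fn 1.13 15.3
n 0.0021 up -0.0035 Fn 0.09 15.4667
```

Converted, 0.0005 m is 0.001, 0.0001 m is 0.0002.

```bash
python3 drive.py '{"sx": [0.0002,0.0002],"sy": [0,0],"sz": [0.001,0.001],"wx": [0,0],"wy": [0,0],"wz": [0,0]}' >/dev/null; python3 q.py
python3 drive.py '{"sx": [0.0002,0.0002],"sy": [0,0],"sz": [0.001,0.001],"wx": [0,0],"wy": [0,0],"wz": [0,0]}' >/dev/null; python3 q.py
```

```text
n 0.0016 up -0.0035 Fn 0.28 15.6333
n 0.0011 up -0.0035 Fn -0.25 15.8
```

Converted, 0.0005 m is 0.001, 0.0001 m is 0.0002.

```bash
python3 drive.py '{"sx": [0.0002,0.0002],"sy": [0,0],"sz": [0.001,0.001],"wx": [0,0],"wy": [0,0],"wz": [0,0]}' >/dev/null; python3 q.py
python3 drive.py '{"sx": [0.0002,0.0002],"sy": [0,0],"sz": [0.001,0.001],"wx": [0,0],"wy": [0,0],"wz": [0,0]}' >/dev/null; python3 q.py
```

```text
n 0.0006 up -0.0035 Fn 0.63 15.9667
n 0.0001 up -0.0035 Fn -0.01 16.1333
```

The manual's scale: shifts go in shares of 0.5 m and turns go in shares of 90 degrees. Converting my numbers, 0.0005 m is 0.001, 0.0001 m is 0.0002.

```bash
python3 drive.py '{"sx": [0.0002,0.0002],"sy": [0,0],"sz": [0.001,0.001],"wx": [0,0],"wy": [0,0],"wz": [0,0]}' >/dev/null; python3 q.py
python3 drive.py '{"sx": [0.0002,0.0002],"sy": [0,0],"sz": [0.001,0.001],"wx": [0,0],"wy": [0,0],"wz": [0,0]}' >/dev/null; python3 q.py
```

```text
n -0.0005 up -0.0034 Fn 0.16 16.3
n -0.0010 up -0.0035 Fn 1.02 16.4667
```

Converted, 0.0005 m is 0.001, 0.0001 m is 0.0002.

```bash
python3 drive.py '{"sx": [0.0002,0.0002],"sy": [0,0],"sz": [0.001,0.001],"wx": [0,0],"wy": [0,0],"wz": [0,0]}' >/dev/null; python3 q.py
python3 drive.py '{"sx": [0,0],"sy": [0,0],"sz": [0,0],"wx": [0,0],"wy": [0,0],"wz": [0,0]}' >/dev/null; python3 q.py
```

```text
n -0.0015 up -0.0034 Fn 0.93 16.6333
n -0.0014 up -0.0034 Fn 0.12 16.8
```

Converted, 0.0005 m is 0.001, 0.0001 m is 0.0002.

```bash
python3 drive.py '{"sx": [0.0002,0.0002],"sy": [0,0],"sz": [0.001,0.001],"wx": [0,0],"wy": [0,0],"wz": [0,0]}' >/dev/null; python3 q.py
python3 drive.py '{"sx": [0.0002,0.0002],"sy": [0,0],"sz": [0.001,0.001],"wx": [0,0],"wy": [0,0],"wz": [0,0]}' >/dev/null; python3 q.py
```

```text
n -0.0020 up -0.0034 Fn 0.01 16.9667
n -0.0025 up -0.0034 Fn 0.36 17.1333
```

Converted, 0.0005 m is 0.001, 0.0001 m is 0.0002.

```bash
python3 drive.py '{"sx": [0.0002,0.0002],"sy": [0,0],"sz": [0.001,0.001],"wx": [0,0],"wy": [0,0],"wz": [0,0]}' >/dev/null; python3 q.py
python3 drive.py '{"sx": [0.0002,0.0002],"sy": [0,0],"sz": [0.001,0.001],"wx": [0,0],"wy": [0,0],"wz": [0,0]}' >/dev/null; python3 q.py
```

```text
n -0.0030 up -0.0034 Fn -0.06 17.3
n -0.0035 up -0.0033 Fn -0.09 17.4667
```

Run:
```python
from h import *; from plant import r, imaging, order
c=imaging.capture("wrist"); np.savez("w3.npz",**c); a=c["frame"][:,:,::-1]; d=imaging.capture("scene"); np.savez("s3.npz",**d); b=d["frame"][200:290,230:390,::-1]
cv2.imwrite("pics/j2.png",np.hstack([cv2.resize(a,(400,300)),cv2.resize(b,(400,300),interpolation=2)]))
for c in(c,d):
    W=cloud(c); hsv=cv2.cvtColor(c["frame"],cv2.COLOR_RGB2HSV)
    y=(hsv[...,0]>20)&(hsv[...,0]<36)&(hsv[...,1]>110)&(hsv[...,2]>90)&(np.linalg.norm(W-J,axis=-1)<.03)
    p=W[y]-J; print(y.sum(),np.percentile(p@N,[10,50,80,95]).round(4),np.percentile(p@UP,[0,50,100]).round(3),np.argwhere(y).mean(0) if y.any() else 0)
```

```text
2460 [-0.0042  0.0004  0.0011  0.0016] [-0.019  0.005  0.015] [264.45731707 313.34918699]
99 [-0.0079 -0.0015  0.0002  0.0012] [-0.011  0.01   0.023] [231.6969697  317.39393939]
```

View pics/j2.png

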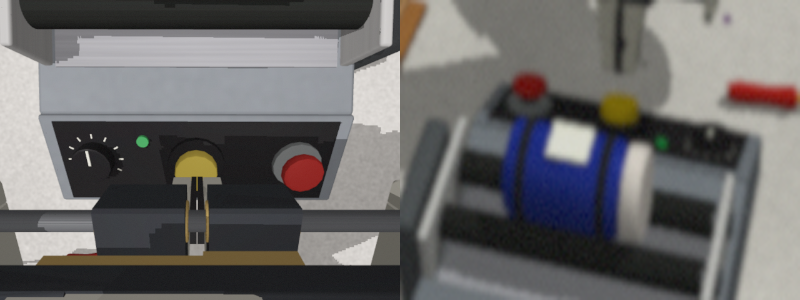

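The wrist view shows the fingers just below the yellow cap at (197,165). In the scene crop the tips at (625,70) appear well short of the button at (620,110). I check this by projecting the TCP and reading the fingertip depth.

Run:
```python
from h import *; from plant import r, imaging, order
s=r.get_state(); R=Ro.from_euler('xyz',s["eef_rot"],degrees=True); print(s["tcp_pos"],s["eef_rot"],s["joints"].round(1))
for f in("s3.npz","w3.npz"):
    c=dict(np.load(f)); M=np.linalg.inv(c["cam_to_world"])
    for nm,p in(("tcp",s["tcp_pos"]),("J",J),("tcp-.03z",s["tcp_pos"]+R.apply([0,0,-.03]))):
        q=M[:3,:3]@p+M[:3,3]; u,v=c["fx"]*q[0]/q[2]+c["cx"],c["fy"]*q[1]/q[2]+c["cy"]; print(f,nm,round(u),round(v),q[2].round(4))
    W=cloud(c)
    T=R.inv().apply((W-s["tcp_pos"]).reshape(-1,3)).reshape(480,640,3)*1000
    if f[0]=="s":
        for v in range(216,234,2): print(v,[(T[v,u].round().astype(int).tolist()) for u in(476//2+240-0-0,)] if 0 else T[v,480].round().tolist()[:0], T[v,478-160+0].round().tolist())
    else:
        for v in range(270,310,5): print(v,T[v,300].round().tolist(),T[v,314].round().tolist())
```

```text
[ 0.4928201  -0.02947441  0.08262078] [-179.98136269  -15.07004733    6.00671783] [ 23.1   0.6 -47.3   9.3 -27.9  65.2]
s3.npz tcp 318 230 1.331
s3.npz J 317 229 1.3267
s3.npz tcp-.03z 318 219 1.316
216 [] [13.0, -3.0, -45.0]
218 [] [10.0, -2.0, -38.0]
220 [] [11.0, -3.0, -33.0]
222 [] [-131.0, 29.0, 52.0]
224 [] [-119.0, 26.0, 51.0]
226 [] [-117.0, 26.0, 56.0]
228 [] [-4.0, 0.0, -4.0]
230 [] [8.0, -3.0, -5.0]
232 [] [21.0, -6.0, -8.0]
w3.npz tcp 315 275 0.2043
w3.npz J 315 273 0.1996
w3.npz tcp-.03z 316 302 0.1757
270 [5.0, -8.0, -5.0] [4.0, -1.0, -4.0]
275 [2.0, -8.0, -4.0] [2.0, -1.0, -5.0]
280 [-1.0, -8.0, -4.0] [-1.0, -1.0, -4.0]
285 [12.0, -7.0, -38.0] [-4.0, -1.0, -4.0]
290 [12.0, -6.0, -42.0] [-7.0, -1.0, -3.0]
295 [11.0, -6.0, -46.0] [-10.0, -1.0, -2.0]
300 [12.0, -6.0, -51.0] [-14.0, -1.0, -2.0]
305 [9.0, -6.0, -51.0] [-29.0, -1.0, 21.0]
```

The depth data settles it. The real tips end about 33 mm behind the stated TCP, which also explains the 55 mm grip reading on the 64 mm jar. So there are about 27 mm left to the cap. I advance 20 mm, shifted 6 mm downslope, then feel for contact.

```bash
python3 drive.py '{"sx": [-0.002,-0.004,-0.0048,-0.0048,-0.0048,-0.0048,-0.0048],"sy": [0,0,0,0,0,0,0],"sz": [0.008,0.02,0.032,0.039,0.0414,0.0414,0.0414],"wx": [0,0,0,0,0,0,0],"wy": [0,0,0,0,0,0,0],"wz": [0,0,0,0,0,0,0]}'; python3 q.py
python3 - <<'E'
from h import *; from plant import r, imaging, order
s=r.get_state(); R=Ro.from_euler('xyz',s["eef_rot"],degrees=True); print(s["joints"].round(1))
for n in("wrist","scene"):
    c=imaging.capture(n); W=cloud(c); T=R.inv().apply((W-s["tcp_pos"]).reshape(-1,3)).reshape(480,640,3)*1000
    hsv=cv2.cvtColor(c["frame"],cv2.COLOR_RGB2HSV)
    m=(abs(T[...,1])<22)&(abs(T[...,0])<22)&(T[...,2]<0)&(T[...,2]>-60)&(hsv[...,1]<110)&(c["z_map"]>.05)
    q=T[m]; print(n,len(q),"tip z",np.percentile(q[:,2],[90,97,99,100]).round(1),"x",np.percentile(q[:,0],[2,98]).round(1),"y",np.percentile(q[:,1],[2,98]).round(1))
    y=(hsv[...,0]>20)&(hsv[...,0]<36)&(hsv[...,1]>110)&(hsv[...,2]>90)&(np.linalg.norm(W-J,axis=-1)<.03); q=T[y]; print("cap in tool",np.median(q,0).round(1),np.percentile(q[:,2],[10,90]).round(1))
E
```

```text
time_s: 18.15
tcp_pos: [0.4958, -0.0292, 0.0618]
eef_rot: [-180.0, -15.0, 6.0]
contact_force: [-0.0, -0.6, -0.8]
gripper_width: 0.0002
gripper_force: 0.0
n -0.0236 up -0.0094 Fn -0.66 18.15
[ 22.8   2.9 -49.   10.6 -24.   64. ]
wrist 3010 tip z [-11.2  -9.3  -8.4  -4.4] x [-1.7 21.6] y [-21.5  21.4]
cap in tool [ 13.9  -0.7 -26.2] [-27.6 -21.2]
scene 192 tip z [-14.5  -9.6  -7.3  -5.8] x [-7.8 21.2] y [-20.4  17.2]
cap in tool [ 17.8  -3.  -24. ] [-27.3 -18.1]
```

Converted, 0.001 m is 0.002, 0.0002 m is 0.0004.

```bash
for i in 1 2 3; do python3 drive.py '{"sx": [0.0004,0.0004],"sy": [0,0],"sz": [0.002,0.002],"wx": [0,0],"wy": [0,0],"wz": [0,0]}' >/dev/null; python3 q.py; done
```

```text
n -0.0244 up -0.0091 Fn 0.62 18.4167
n -0.0255 up -0.0092 Fn 0.28 18.5833
n -0.0266 up -0.0093 Fn -0.34 18.75
```

Converted, 0.0005 m is 0.001, 0.0001 m is 0.0002.

```bash
python3 drive.py '{"sx": [0.0002,0.0002],"sy": [0,0],"sz": [0.001,0.001],"wx": [0,0],"wy": [0,0],"wz": [0,0]}' >/dev/null; python3 q.py; python3 drive.py '{"sx": [0.0002,0.0002],"sy": [0,0],"sz": [0.001,0.001],"wx": [0,0],"wy": [0,0],"wz": [0,0]}' >/dev/null; python3 q.py
```

```text
n -0.0271 up -0.0093 Fn -0.22 18.9167
n -0.0275 up -0.0092 Fn 3.13 19.0833
```

Converted, 0.0005 m is 0.001, 0.0001 m is 0.0002.

```bash
python3 drive.py '{"sx": [0.0002,0.0002],"sy": [0,0],"sz": [0.001,0.001],"wx": [0,0],"wy": [0,0],"wz": [0,0]}' >/dev/null; python3 q.py; python3 drive.py '{"sx": [0.0002,0.0002],"sy": [0,0],"sz": [0.001,0.001],"wx": [0,0],"wy": [0,0],"wz": [0,0]}' >/dev/null; python3 q.py
```

```text
n -0.0280 up -0.0092 Fn 1.78 19.25
n -0.0285 up -0.0092 Fn 3.07 19.4167
```

Contact came at n ≈ -0.0273 with the free-travel force of 2 to 3 N. Now into the first step.

Converted, 0.001 m is 0.002, 0.0005 m is 0.001.

```bash
python3 drive.py '{"sx": [0.0002,0.0004,0.0004],"sy": [0,0,0],"sz": [0.001,0.002,0.002],"wx": [0,0,0],"wy": [0,0,0],"wz": [0,0,0]}' >/dev/null; python3 q.py
```

```text
n -0.0295 up -0.0092 Fn 5.46 19.6667
```

Converted, 0.0003 m is 0.0006.

```bash
python3 drive.py '{"sx": [0,0,0,0,0,0],"sy": [0,0,0,0,0,0],"sz": [0.0006,0.0006,0.0006,0.0006,0.0006,0.0006],"wx": [0,0,0,0,0,0],"wy": [0,0,0,0,0,0],"wz": [0,0,0,0,0,0]}' >/dev/null; python3 q.py; python3 -c "
from plant import r, imaging, order;import cv2;cv2.imwrite('pics/t0.png',imaging.capture('scene')['frame'])"
```

```text
n -0.0298 up -0.0092 Fn 5.73 20.1667
```

```bash
python3 drive.py '{"sx": [0,0,0,0,0,0],"sy": [0,0,0,0,0,0],"sz": [0,0,0,0,0,0],"wx": [0,0,0,0,0,0],"wy": [0,0,0,0,0,0],"wz": [0,0,0,0,0,0]}' >/dev/null; python3 q.py
python3 - <<'E'
from plant import r, imaging, order;import cv2,numpy as np
a=imaging.capture('scene')['frame']; cv2.imwrite('pics/t1.png',a); b=cv2.imread('pics/t0.png').astype(int)
d=abs(a.astype(int)-b).max(2)>40; v,u=np.nonzero(d); print(d.sum(), (u.mean(),v.mean(),u.std(),v.std()) if d.any() else 0)
E
```

```text
n -0.0298 up -0.0091 Fn 6.20 20.7167
2 (np.float64(301.5), np.float64(237.0), np.float64(0.5), np.float64(0.0))
```

```bash
python3 - <<'E'
import numpy as np,cv2
a=np.load('s3.npz')["frame"]; b=cv2.imread('pics/t0.png'); c=cv2.imread('pics/t1.png')
for n,x in(("s3",a),("t0",b),("t1",c)):
    w=(x[210:270,255:335].min(2)>110); v,u=np.nonzero(w); print(n,w.sum(),u.mean()+255,v.mean()+210, x[225:260:5,298].tolist())
E
python3 drive.py '{"sx": [0,0],"sy": [0,0],"sz": [0,0],"wx": [0,0],"wy": [0,0],"wz": [0,0]}' >/dev/null; python3 q.py
```

```text
s3 1151 301.92528236316247 232.25456125108602 [[116, 114, 111], [33, 36, 34], [52, 50, 47], [215, 216, 203], [215, 216, 203], [36, 46, 117], [31, 40, 107]]
t0 943 299.3340402969247 230.38706256627785 [[118, 116, 111], [35, 35, 35], [30, 29, 30], [33, 42, 122], [33, 49, 131], [28, 45, 121], [24, 39, 106]]
t1 951 299.01261829653 230.24500525762355 [[115, 115, 109], [35, 32, 31], [36, 37, 38], [34, 48, 128], [34, 47, 131], [25, 42, 119], [29, 37, 106]]
n -0.0298 up -0.0091 Fn 5.94 20.9333
```

The label has turned out of view, so the rollers are turning the jar and the force is a steady 6 N. I hold to about 4.2 s in total.

```bash
for i in 1 2; do python3 drive.py '{"sx": [0,0,0,0,0,0,0,0,0,0,0,0],"sy": [0,0,0,0,0,0,0,0,0,0,0,0],"sz": [0,0,0,0,0,0,0,0,0,0,0,0],"wx": [0,0,0,0,0,0,0,0,0,0,0,0],"wy": [0,0,0,0,0,0,0,0,0,0,0,0],"wz": [0,0,0,0,0,0,0,0,0,0,0,0]}' >/dev/null; python3 q.py; done
python3 drive.py '{"sx": [0,0,0,0,0,0,0,0,0,0],"sy": [0,0,0,0,0,0,0,0,0,0],"sz": [0,0,0,0,0,0,0,0,0,0],"wx": [0,0,0,0,0,0,0,0,0,0],"wy": [0,0,0,0,0,0,0,0,0,0],"wz": [0,0,0,0,0,0,0,0,0,0]}' >/dev/null; python3 q.py
python3 drive.py '{"sx": [-0.002,-0.006,-0.012,-0.02,-0.026,-0.026,-0.026],"sy": [0,0,0,0,0,0,0],"sz": [-0.012,-0.036,-0.07,-0.11,-0.15,-0.16,-0.16],"wx": [0,0,0,0,0,0,0],"wy": [0,0,0,0,0,0,0],"wz": [0,0,0,0,0,0,0]}'; python3 q.py
python3 - <<'E'
from h import *; from plant import r, imaging, order
a=imaging.capture("wrist")["frame"][:,:,::-1]; d=imaging.capture("scene"); b=d["frame"][190:290,230:390,::-1]
cv2.imwrite("pics/f.png",np.hstack([cv2.resize(a,(400,300)),cv2.resize(b,(400,300),interpolation=2)]))
W=cloud(d); z=W[...,2]; m=(z>.15)&(z<.2)&(np.hypot(W[...,0]-.635,W[...,1]+.0155)<.09); p=W[m]; print(cv2.minAreaRect(p[:,:2].astype(np.float32)*1000),np.percentile(p[:,2],97))
E
```

```text
n -0.0298 up -0.0092 Fn 4.48 21.9333
n -0.0298 up -0.0092 Fn 4.75 22.9333
n -0.0298 up -0.0092 Fn 5.61 23.7667
time_s: 24.35
tcp_pos: [0.4661, -0.0318, 0.1319]
eef_rot: [-179.9, -15.3, 6.0]
contact_force: [0.2, -0.2, 0.4]
gripper_width: 0.0007
gripper_force: 0.0
n 0.0525 up -0.0069 Fn 0.29 24.35
((640.761474609375, -10.628963470458984), (59.3046875, 116.68241119384766), 6.504641532897949) 0.1865656078811346
```

View pics/f.png

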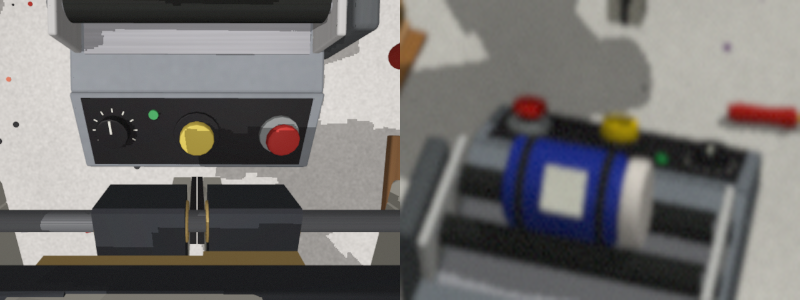

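The jar has turned nearly once round and rests on the rollers, with its label now at (563,190). The button is up and the tool is clear.

```bash
python3 -c "
from plant import r, imaging, order; print(order.close_job())"
```

```text
the job is handed in; nothing more can be done
None
```

I laid the blue jar on the rollers and let go of it, held the jog button at its first step for about 4.2 s so the jar turned nearly once round, then let the button come up and handed in the job at about 24 s.

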